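Watch on the case stand, spring-bar tweezers held at the gap mark

TASK

Get ready to fit a spring bar to the round watch: set the round watch, dial up and centred, on the small raised pad of the case stand and let go of it. Then pick up the spring-bar tweezers by their ribbed grip flats, squeeze the sprung legs until each leg stands over its engraved line on the gauge plate (tips 20 mm apart), and hold that gap steady with the tweezers level and the tips just above the middle of the watch (2 to 6 cm over it) without touching it. Finish while still holding the tweezers like this, and leave the square watch, the loupe and the jar alone.

Things in the scene. Friction and masses are not known exactly. Their poses are not given: they have to be found in the camera images.
- watch: the round watch head without strap, bare metal, about 43 x 36 mm and 11 mm thick, lying dial up on the bench mat; origin at the centre of its underside, z up out of the dial, lugs towards its +x and -x. It can be gripped across y (36 mm wide). It starts in one of two places, the square watch in the other. 50 g.
- square_watch: a bystander: watch head with a square case, 40 x 33 x 11 mm; origin at the centre of its underside
- stand: the case stand, fixed to the mat: round foot of 56 mm diameter, 12 mm stem and a level round pad of 24 mm diameter with a rubber face 45 mm above the mat; origin at the centre of its underside
- stand_top (a point): the centre of the stand's pad, on its upper face, 45 mm above the mat
- tweezers: steel spring-bar tweezers, loose, lying on edge on the bench mat, 152 mm long, 14 mm high, 60 g. Origin at the underside, midway between the two ribbed grip flats; x points along the tweezers to the tips, z up, y to its left leg. Bridge with the two leg hinges at x = -65 mm (its end at -87), tips at x = +65 mm
- grip_mid (a point): midway between the two grip flats, 7 mm above the underside. Flats: 40 mm long along x, from z = 0 to 14 mm; outside width over them 35.5 mm free, 27 mm when the tips are 20 mm apart (outer faces then parallel); 1 mm less width is about 2 mm less tip gap. Springs push the legs open: about 3 N on each flat at first, 6 to 7 N at the mark
- gauge_plate (a point): centre of the thin gauge plate, 12 x 46 mm, carried by the bridge 50 mm ahead of the tweezers' origin, underneath the legs; it bears one engraved line per leg, 11.4 mm to either side of the middle. At the right gap each leg stands over its line
- tips_mid (a point): the point midway between the two tips, on the tweezers' middle line 65 mm ahead of the tweezers' origin and 7 mm above its underside
- tip_left (a point): the inner side of the left tip (the leg at the tweezers' +y side), 7 mm above the tweezers' underside
- tip_right (a point): the inner side of the right tip (the leg at the tweezers' -y side), 7 mm above the tweezers' underside. The distance from tip_left to tip_right is the tip gap: 37 mm free, 20 mm wanted.
- leg_left (a joint): left leg's hinge, rad: 0 free (open), 0.065 at the marked gap, 0.12 fully closed
- leg_right (a joint): right leg's hinge, rad: 0 free (open), 0.065 at the marked gap, 0.12 fully closed
- loupe: a bystander: black eye loupe, 33 mm wide, 28 mm high; origin at the centre of its underside
- jar_low: a bystander: small brown jar, 34 mm wide, 40 mm high; origin at the centre of its underside
- board: the fixed work board, plywood with a green mat on it, 270 x 590 mm, on which all of these things stand; its face is 36 mm above the worktop (z = 0.036 m); origin at the centre of its underside

How it is judged:
By the outcome, as a careful person would: the job done as asked, in the order asked, and still so for the second after the job is handed in, while the arm keeps its last pose, push and grip.
It also fails if it takes over 51 s, if anything falls off the work surface, if the arm or the gripper's body presses on something with over 40 N, if the wrist force passes 120 N, or if a joint passes its speed limit or range.

ROBOT

A 6-joint arm with a two-finger parallel gripper is mounted at the origin on a cart in front of the work surface, level with it; the furniture and walls round the work are solid. World frame = base frame: x ahead of the robot, y to its left, z up, the work surface at z = 0. Lengths are in mm, angles in rad, forces in N, time in s.
With the tool pointing down it reaches from about 300 to 775 mm from the base axis. Payload 14.6 kg.
Tool frame: the origin (TCP) lies at the very end of the fingers, on their centre line; the grasp point (between the pads) lies 19 mm behind it; z points along the fingers, y is the line along which they close (so a half turn about z gives the same grasp; the last joint's range is limited). The gripper opens to 94 mm and grips with 3 to 60 N. Pads are 16 mm wide; open, the fingers measure 119 mm over their backs; the gripper's body (75 mm by 177 mm) begins 78 mm behind the grasp point.
Start: joints at [1.202, 0.3, 1.521, -0, 1.321, -0.067], TCP at [163.479, 525.132, 205.446] pointing down, gripper open.
Joint ranges: [-3.03, 3.03], [-0.79, 2.21], [0.23, 2.52], [-1.04, 4.18], [0, 3.07], [-2.55, 2.55]. Speed limits (rad/s): [2.22, 2.22, 2.57, 3.14, 3.14, 3.14].

INTERFACE

Orientations are given as [roll, pitch, yaw] about the fixed x, y, z axes, in that order (R = Rz(yaw) Ry(pitch) Rx(roll)).
In Python, from bench import sensors, get_image, job, silhouettes, spot_point gives the robot as it stands. The module is installed in compiled form; this text tells all that it offers.
- The arm moves only by the tool send_rows, never from a script. Its arguments are lists of equal length, an entry for each row: "xyz": the shift along the tool's x, y, z in units of 0.25 m (1.0 is 0.25 m), a list of three; "turn": the turn, a rotation vector about the tool's x, y, z in units of pi rad (1.0 is pi rad), a list of three; "jaw": the opening in per cent of the stroke, from 0 (shut) to 100 (fully open). In form: {"xyz": [[tx, ty, tz], ...], "turn": [[rx, ry, rz], ...], "jaw": [jaw, ...]}. A call has 1 to 12 rows; each row is the pose to reach, as a shift and turn from the pose commanded when the call began, along the tool's axes at that moment, turning the shorter way round; what a row does not reach only later rows make up. A row lasts 1/10 s, in which the tool goes at most 50 mm and 8.59 degrees, less where a joint would pass 70% of its speed; a pose out of reach is approached as far as the arm can. A call with a number of a shift or a turn outside -1 to 1 is refused whole. A call with a gripper value outside its range is refused whole. The fingers move at their own pace and stop on an object; "force" is the grip in N (left out, the last holds). Time passes only in rows, so rows that repeat a pose let the fingers close. It gives the time, the measured TCP pose, the force, the opening and the grip force at its end, in the units of the state.
- sensors.get_state(): the state, without advancing time (a new reading comes with each control period).
- get_image(name): name is "scene" or "side" or "wrist"; returns a dict with "color" (480x640x3 uint8, red, green, blue), "mtx" (3x3 intrinsics, pixels), "k1" (the pictures are not rectified: a ray, as slopes to the right and down, at radius r is drawn at 1 + k1 r^2 times it, then the intrinsics apply), "origin" and "orientation" of the camera in the world. Camera axes: x right, y down, z forward; pixel columns grow to the right and rows downward; lengths in mm; the calibration is good to about 2 mm. A picture is of the moment at which its call begins. There is no depth.
- job.close_job(): hands the job in; it is judged then, once.
Trained networks look in a picture, given as the dict that the camera call returned (one of the last four; its "shot" number tells which), for a name from the list of things; names that differ only in an ending like _2 or _b are one class to them, and where a whole thing is asked for, a point or a joint stands for the part that bears it (a point fixed in the world has none). Each returns a list of dicts, best first, with "score" (0 to 1); they miss things now and then, are a little off and sometimes report something else, mostly with a low value. They report only what shows in the picture. A call takes as long as a camera call.
- silhouettes(picture, target): "pixels" (480x640 bool, what is visible of it) and "xy" ([column, row] in pixels, amid what is visible of it).
- spot_point(picture, target): "xy" ([column, row] in pixels: a listed point, or the origin of a listed thing).
The state is a dict: "time_s": time; "q": joint angles; "qd": joint speeds; "joint_torque": joint torques, N m; "ee_pos": TCP position; "ee_rot": TCP orientation; "ft_force": force on the tool from outside, world axes, zero at the start; "wrist_torque": the same for the moment, N m; "width": finger opening in mm; "grasp_force": force on a finger pad.
Only numpy, scipy, OpenCV 4.12 (cv2) and the standard library are available. Lean on these libraries where they do the work, as an engineer would, in place of code of your own. Each camera call takes 0.05 s, during which the arm holds its last target. There are 200 camera calls.

## Working session

There is one attempt and no reset: what is moved stays moved. The work goes in short steps, Python scripts to look and compute and a tool call to move; the robot and the scene stay as the last step left them, time stands still between calls to the robot, and variables do not carry over. Pictures are saved under pics/ and viewed, at most 10 in all, crops included, and the job is handed in when it is done.

Besides the shell and the picture viewer there is one more tool, called as name(argument=value, ...) on one line, values as JSON. send_rows: Moves the arm, as the interface text tells. Its arguments: {"type":"object","properties":{"xyz":{"type":"array"},"turn":{"type":"array"},"jaw":{"type":"array"},"force":{"type":"number"}},"required":["xyz","turn","jaw"]}

```bash
mkdir -p pics
cat > h.py <<'E'
import numpy as np, cv2
from scipy.spatial.transform import Rotation as R
from bench import sensors, get_image, job, silhouettes, spot_point
def Rm(o):
    o=np.array(o,float)
    return o if o.shape==(3,3) else R.from_euler('xyz',o).as_matrix()
def ray(im,xy):
    K=np.array(im['mtx']); d=(np.array(xy,float)-K[:2,2])/[K[0,0],K[1,1]]
    u=d.copy()
    for _ in range(30): u=d/(1+im['k1']*(u@u))
    return Rm(im['orientation'])@np.array([u[0],u[1],1.])
def onplane(im,xy,z):
    d=ray(im,xy); o=np.array(im['origin'],float); return o+d*(z-o[2])/d[2]
def proj(im,p):
    c=Rm(im['orientation']).T@(np.array(p,float)-im['origin']); u=c[:2]/c[2]
    u=u*(1+im['k1']*(u@u)); K=np.array(im['mtx']); return u*[K[0,0],K[1,1]]+K[:2,2]
def tri(obs):
    A=np.zeros((3,3));b=np.zeros(3)
    for im,xy in obs:
        d=ray(im,xy);d/=np.linalg.norm(d);P=np.eye(3)-np.outer(d,d);A+=P;b+=P@np.array(im['origin'],float)
    p=np.linalg.solve(A,b); return p
def save(im,n): cv2.imwrite('pics/'+n,im['color'][:,:,::-1])
E
python3 - <<'E'
from h import *
np.set_printoptions(precision=1,suppress=True)
print(sensors.get_state())
for c in ['scene','side','wrist']:
    im=get_image(c); save(im,c+'0.png'); print(c,im['origin'],im['orientation'],im['k1'],im['mtx'][0][0])
    for n,z in [('watch',36),('square_watch',36),('stand',36),('stand_top',81),('tweezers',36),('grip_mid',43),('gauge_plate',38),('tips_mid',43),('tip_left',43),('tip_right',43),('loupe',36),('jar_low',36)]:
        for r in spot_point(im,n)[:2]: print(n,round(r['score'],2),np.array(r['xy']),onplane(im,r['xy'],z))
E
```

```text
{'time_s': 0.0, 'q': array([ 1.2,  0.3,  1.5,  0. ,  1.3, -0.1]), 'qd': array([ 0., -0.,  0.,  0., -0.,  0.]), 'joint_torque': array([ -0. , -53.2, -35.3,   0.1,   0. ,  -0. ]), 'ee_pos': array([163.4, 524.9, 204.9]), 'ee_rot': array([-3.1, -0. ,  2.8]), 'ft_force': array([ 0.2, -0.3, -0.2]), 'wrist_torque': array([-0.,  0., -0.]), 'grasp_force': 0.0, 'width': 94.22497431575768}
scene [ -48.2 -490.9  699.7] [-2.2  0.  -0.8] -0.13127094066603465 596.032077114019
watch 0.5 [427.9 317.4] [600.7 -59.4  36. ]
watch 0.27 [321.7 292.5] [519.9 115.5  36. ]
square_watch 0.67 [355.2 350.2] [456.6 -27.3  36. ]
square_watch 0.41 [207.6 263.8] [424.4 332.3  36. ]
stand 0.97 [311.  292.6] [506.1 128.7  36. ]
stand 0.55 [215.9 264.3] [434.9 319.7  36. ]
stand_top 0.84 [311.8 272. ] [508.5 127.7  81. ]
tweezers 0.96 [237.2 258.7] [475.4 305.7  36. ]
grip_mid 0.74 [235.1 252.7] [479.2 316.4  43. ]
gauge_plate 0.56 [216.7 261.4] [440.1 324.   38. ]
tips_mid 0.91 [207.6 264.4] [418.3 322.   43. ]
tip_left 0.58 [213.  265.9] [422.8 310.7  43. ]
tip_right 0.83 [205.1 258.4] [426.1 341.9  43. ]
loupe 0.74
[... 417 characters left out ...]
76 [263.3 234.9] [487.7 328.2  43. ]
gauge_plate 0.77 [239.  243.8] [432.1 313.   38. ]
gauge_plate 0.43 [232.3 241.4] [422.8 331.5  38. ]
tips_mid 0.93 [234.6 240.9] [425.1 319.7  43. ]
tips_mid 0.54 [262.9 239.2] [480.  305.1  43. ]
tip_left 0.78 [234.6 244.9] [419.9 298.6  43. ]
tip_right 0.78 [229.2 235.7] [421.9 353.   43. ]
tip_right 0.67 [305.4 273.9] [500.3 116.2  43. ]
loupe 0.66 [271.8 270.7] [455.2 167.2  36. ]
wrist [ 87.2 549.2 385.8] [2.9 0.  1.3] -0.05453671362518431 346.27786054873815
gauge_plate 0.77 [240.6 458.8] [437.1 325.   38. ]
tips_mid 0.62 [240.5 453.3] [423.2 331.7  43. ]
tip_left 0.49 [224.1 453.3] [417.3 311.   43. ]
tip_right 0.5 [250.2 449.7] [420.9 346.1  43. ]
```

View pics/scene0.png

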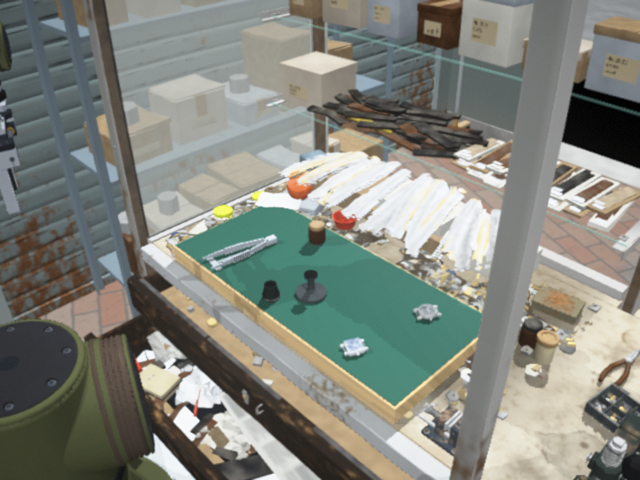

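Run:
```python
from h import *
np.set_printoptions(precision=4,suppress=True)
s=sensors.get_state();print(s['ee_rot'],Rm(s['ee_rot']))
```

```text
[3.1416 0.     2.8398] [[-0.9548  0.2972  0.    ]
 [ 0.2972  0.9548  0.    ]
 [-0.      0.     -1.    ]]
```

The scene picture shows the tweezers at about (240,252), tips to the lower left. The stand is at (311,290), the loupe at (270,290) and the jar at (317,232). The two watches are at (355,347) and (427,313), and I can't yet tell which one is round, so I'm moving the wrist camera over them.

send_rows(xyz=[[-1,-0.86,-0.2],[-1,-0.86,-0.2],[-1,-0.86,-0.2],[-1,-0.86,-0.2],[-1,-0.86,-0.2],[-1,-0.86,-0.2],[-1,-0.86,-0.2],[-1,-0.86,-0.2]], turn=[[0,0,0.2],[0,0,0.2],[0,0,0.2],[0,0,0.2],[0,0,0.2],[0,0,0.2],[0,0,0.2],[0,0,0.2]], jaw=[100,100,100,100,100,100,100,100])

```text
time_s: 2.75
ee_pos: [339.9, 243.2, 256.3]
ee_rot: [3.14, 0.001, 2.207]
ft_force: [0.6, 0.2, -0.3]
width: 93.8
grasp_force: 0.0
```

```bash
cat >> h.py <<'E'
def plan(p,yaw,roll=np.pi,pitch=0.):
    s=sensors.get_state(); A=Rm(s['ee_rot']); d=np.array(p,float)-s['ee_pos']
    r=R.from_matrix(A.T@R.from_euler('xyz',[roll,pitch,yaw]).as_matrix()).as_rotvec()
    np.set_printoptions(precision=4,suppress=True)
    print('t',round(s['time_s'],2),'pos',s['ee_pos'],'rot',s['ee_rot'],'w',s['width'],'gf',s['grasp_force'],'ft',s['ft_force'])
    print('xyz',A.T@d/250,'turn',r/np.pi,'dist',np.linalg.norm(d),'deg',np.degrees(np.linalg.norm(r)))
E
python3 -c "
from h import *
plan([540,-40,260],3.14159)"
```

```text
t 2.75 pos [339.9404 243.1643 256.3165] rot [3.14   0.0006 2.2075] w 93.77808941830735 gf 0.0 ft [ 0.6073  0.1619 -0.2949]
xyz [-1.3865 -0.0299 -0.014 ] turn [ 0.0004  0.0004 -0.2973] dist 346.7267858081401 deg 53.52193259741309
```

send_rows(xyz=[[-1,-0.12,0],[-1,-0.12,0],[-1,-0.12,0],[-1,-0.12,0],[-1,-0.12,0],[-1,-0.12,0]], turn=[[0,0,0.203],[0,0,0.203],[0,0,0.203],[0,0,0.203],[0,0,0.203],[0,0,0.203]], jaw=[100,100,100,100,100,100])

```text
time_s: 3.35
ee_pos: [465.2, 23.9, 254.8]
ee_rot: [-3.141, 0.0, 1.568]
ft_force: [0.0, 1.3, -0.7]
width: 94.1
grasp_force: 0.0
```

```bash
python3 -c "
from h import *
plan([535,-100,260],1.5708)"
```

```text
t 3.35 pos [465.1511  23.9242 254.818 ] rot [-3.1409  0.0005  1.5681] w 94.11439688621118 gf 0.0 ft [ 0.0228  1.2736 -0.7385]
xyz [-0.4949  0.2807 -0.0207] turn [-0.0002  0.0001 -0.0009] dist 142.34790832385715 deg 0.16503073963858475
```

send_rows(xyz=[[-0.5,0.28,0],[-0.5,0.28,0],[-0.5,0.28,0],[-0.5,0.28,0],[-0.5,0.28,0]], turn=[[0,0,0],[0,0,0],[0,0,0],[0,0,0],[0,0,0]], jaw=[100,100,100,100,100])

```text
time_s: 3.85
ee_pos: [534.0, -96.8, 254.8]
ee_rot: [-3.14, -0.001, 1.574]
ft_force: [-0.1, 1.6, -0.1]
width: 94.0
grasp_force: 0.0
```

```bash
cat > l.py <<'E'
from h import *
np.set_printoptions(precision=1,suppress=True)
s=sensors.get_state(); print(s['ee_pos'])
im=get_image('wrist'); save(im,'w1.png'); print(im['origin'],im['orientation'])
for n in ['watch','square_watch']:
    for r in spot_point(im,n)[:2]: print(n,round(r['score'],2),np.array(r['xy']),onplane(im,r['xy'],36))
    for r in silhouettes(im,n)[:2]:
        m=r['pixels'].astype(np.uint8); c,_=cv2.findContours(m,0,2); c=max(c,key=cv2.contourArea)[:,0,:]
        w=np.array([onplane(im,q,42)[:2] for q in c],np.float32)
        print('  sil',round(r['score'],2),r['xy'],m.sum(),'minrect',cv2.minAreaRect(w))
        ys,xs=np.nonzero(m); W=np.array([onplane(im,q,42)[:2] for q in np.c_[xs,ys][::3]]); C=np.cov(W.T); e,v=np.linalg.eigh(C); print('  pca',W.mean(0),2*e**.5,np.degrees(np.arctan2(v[1,1],v[0,1])))
E
python3 l.py
```

```text
[534.  -96.8 254.8]
[534.9 -16.1 435.3] [2.9 0.  0. ]
watch 0.66 [388.6 178. ] [608.8 -56.8  36. ]
  sil 0.72 [387.5, 173.0] 840 minrect ((607.243896484375, -52.86421585083008), (36.59571838378906, 43.1562614440918), 56.0374641418457)
  pca [607.9 -51.5] [17.6 20.4] 152.65461218893148
square_watch 0.67 [256.5 147. ] [459.2 -22.6  36. ]
  sil 0.81 [254.2, 148.0] 785 minrect ((458.98968505859375, -22.990568161010742), (32.13237380981445, 36.329307556152344), 69.2841796875)
  pca [460.  -22.7] [17.4 18. ] 134.76420846707398
```

View pics/w1.png

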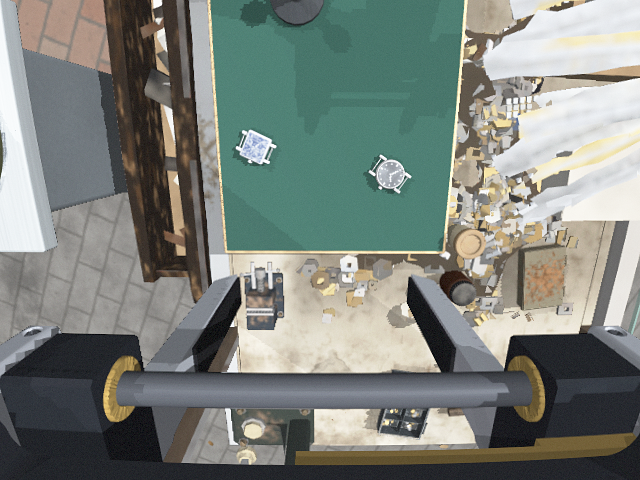

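The wrist picture shows the round watch at (389,173) with its lugs pointing upper-left to lower-right, and the square watch at (255,147). The networks agree. I'm hovering over the round watch next, with the fingers closing across its y.

send_rows(xyz=[[0.18,0.29,0.46],[0.18,0.29,0.46],[0.18,0.29,0.46],[0.18,0.29,0.46],[0.18,0.29,0.46],[0.18,0.29,0.46],[0.18,0.29,0.46],[0.18,0.29,0.46],[0.18,0.29,0.46]], turn=[[0,0,-0.311],[0,0,-0.311],[0,0,-0.311],[0,0,-0.311],[0,0,-0.311],[0,0,-0.311],[0,0,-0.311],[0,0,-0.311],[0,0,-0.311]], jaw=[70,70,70,70,70,70,70,70,70])

```text
time_s: 5.0
ee_pos: [606.3, -51.9, 140.7]
ee_rot: [3.141, 0.0, 2.549]
ft_force: [0.0, 0.3, -0.3]
width: 65.9
grasp_force: 0.0
```

```bash
sed -i "s/'w1.png'/'w2.png'/; s/\['watch','square_watch'\]/['watch']/" l.py
cat >> l.py <<'E'
print('tcp px',proj(im,s['ee_pos']),proj(im,[s['ee_pos'][0],s['ee_pos'][1],42]))
plan([607,-52,38.5],np.radians(146))
E
python3 l.py
```

```text
[606.3 -51.9 140.7]
[540.2  -6.7 321.1] [2.9 0.  1. ]
watch 0.69 [324.2 239.3] [608. -52.  36.]
  sil 0.81 [324.2, 244.8] 1460 minrect ((607.7283935546875, -53.49647521972656), (36.17534637451172, 42.909061431884766), 56.0009880065918)
  pca [608.9 -52.3] [17.3 21. ] 144.42338234827739
tcp px [322.9 287.8] [323.2 239.7]
t 5.15 pos [606.3564 -52.1819 140.5542] rot [3.1415 0.0001 2.5495] w 66.0614674969021 gf 0.0 ft [0.1171 0.0406 0.6215]
xyz [-0.0017  0.002   0.4082] turn [0.     0.     0.0004] dist 102.05642746339288 deg 0.07334498523146203
```

View pics/w2.png

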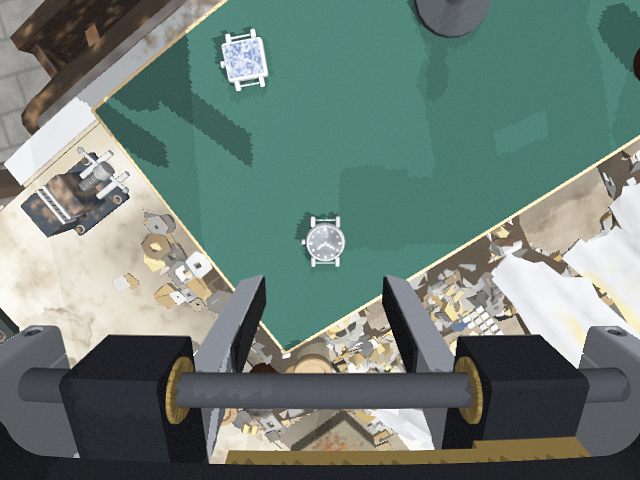

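The round watch is at (324,241), between the fingers. Its crown is on the left at (303,241), so the 36 mm grip width includes the crown. Descending and closing.

send_rows(xyz=[[-0.007,0,0.2],[-0.007,0,0.33],[-0.007,0,0.38],[-0.007,0,0.408],[-0.007,0,0.408],[-0.007,0,0.408],[-0.007,0,0.408],[-0.007,0,0.408],[-0.007,0,0.408],[-0.007,0,0.408],[-0.007,0,0.408],[-0.007,0,0.408]], turn=[[0,0,0],[0,0,0],[0,0,0],[0,0,0],[0,0,0],[0,0,0],[0,0,0],[0,0,0],[0,0,0],[0,0,0],[0,0,0],[0,0,0]], jaw=[60,60,60,60,45,42,38,34,30,30,30,30], force=12)

```text
time_s: 6.35
ee_pos: [608.6, -53.5, 39.7]
ee_rot: [3.141, 0.002, 2.551]
ft_force: [0.4, -0.0, 6.9]
width: 34.4
grasp_force: 12.0
```

send_rows(xyz=[[0,0,-0.03],[0,0,-0.1],[0,0,-0.2],[0,0,-0.3],[0,0,-0.4],[0,0,-0.4]], turn=[[0,0,0],[0,0,0],[0,0,0],[0,0,0],[0,0,0],[0,0,0]], jaw=[30,30,30,30,30,30])

```text
time_s: 6.95
ee_pos: [609.2, -53.5, 142.3]
ee_rot: [3.139, 0.005, 2.551]
ft_force: [-1.3, 0.1, -0.6]
width: 34.5
grasp_force: 12.0
```

```bash
cat > l2.py <<'E'
from h import *
import sys
np.set_printoptions(precision=1,suppress=True)
s=sensors.get_state(); p=s['ee_pos']; A=Rm(s['ee_rot']); print(s['time_s'],p,s['ee_rot'],s['width'],s['grasp_force'],s['ft_force'])
im=get_image('wrist'); save(im,sys.argv[1]); zt=p[2]+3
for r in spot_point(im,'watch')[:1]: w=onplane(im,r['xy'],zt-6); print('spot',r['score'],r['xy'],A.T@(w-p))
for r in silhouettes(im,'watch')[:1]:
    c,_=cv2.findContours(r['pixels'].astype(np.uint8),0,2); c=max(c,key=cv2.contourArea)[:,0,:]
    w=np.array([(A.T@(onplane(im,q,zt)-p))[:2] for q in c],np.float32); print('sil',r['score'],r['xy'],cv2.minAreaRect(w),w.min(0),w.max(0))
E
python3 l2.py w3.png
python3 - <<'E'
import cv2
i=cv2.imread('pics/w3.png')[180:400,160:480]; cv2.imwrite('pics/w3c.png',cv2.resize(i,None,fx=2.4,fy=2.4))
E
```

```text
6.95 [609.2 -53.5 142.3] [3.1 0.  2.6] 34.46921791665074 11.999925516574876 [-1.3  0.1 -0.6]
spot 0.57 [322.4, 285.5] [ 0.1 -0.3  3. ]
sil 0.77 [327.3, 288.0] ((1.4090156555175781, 0.6485538482666016), (42.93619918823242, 34.580299377441406), 0.07987432926893234) [-20.1 -16.6] [22.9 17.9]
```

View pics/w3c.png

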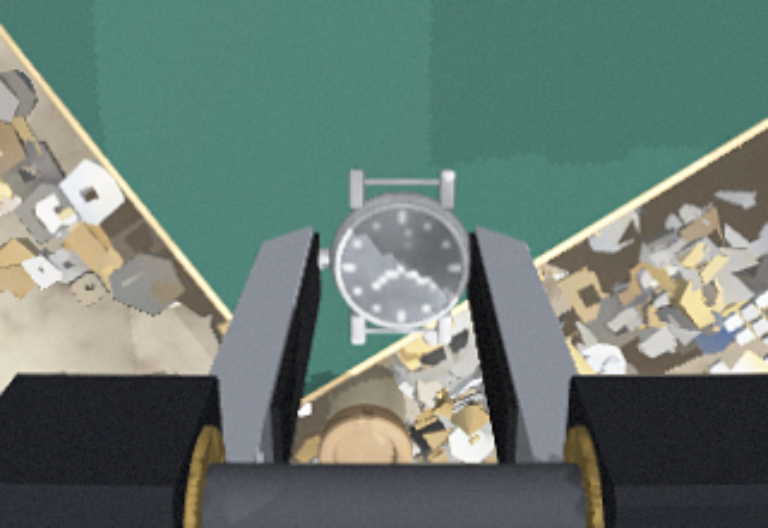

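The watch is held level, dial up, crown against the left finger, with the case centre about 2 mm to +Y of the grip centre. I'll move to a spot where the wrist camera sees the stand.

send_rows(xyz=[[0.1,0.05,-0.05],[0.25,0.14,-0.12],[0.37,0.2,-0.12],[0.37,0.2,-0.12],[0.37,0.2,-0.12]], turn=[[0,0,0],[0,0,0],[0,0,0],[0,0,0],[0,0,0]], jaw=[30,30,30,30,30])

```text
time_s: 7.6
ee_pos: [558.4, 40.0, 167.5]
ee_rot: [-3.141, -0.001, 2.552]
ft_force: [0.1, 0.0, -1.2]
width: 34.6
grasp_force: 12.0
```

```bash
python3 l2.py w4.png
cat > l3.py <<'E'
from h import *
import sys
np.set_printoptions(precision=1,suppress=True)
s=sensors.get_state(); p=s['ee_pos']; A=Rm(s['ee_rot'])
im=get_image('wrist'); print('held centre', A.T@(onplane(im,(327.7,289),p[2]+6)-p))
for n,z in [('stand_top',81),('stand',36)]:
  for r in spot_point(im,n)[:2]: print(n,r['score'],r['xy'],onplane(im,r['xy'],z))
g=cv2.cvtColor(im['color'],cv2.COLOR_RGB2GRAY)
ims=get_image('side')
for r in spot_point(ims,'stand_top')[:1]: 
  print('side',r['xy'],onplane(ims,r['xy'],81))
  a=spot_point(im,'stand_top')
  if a: print('tri',tri([(ims,r['xy']),(im,a[0]['xy'])]))
E
python3 l3.py
```

```text
7.6 [558.4  40.  167.5] [-3.1 -0.   2.6] 34.6477604869744 11.99985863881011 [ 0.1  0.  -1.2]
spot 0.74 [322.4, 284.7] [ 0.6 -0.3  3. ]
sil 0.81 [327.2, 287.3] ((1.4558086395263672, 0.7240695953369141), (42.253883361816406, 34.6651496887207), 1.5571032762527466) [-20.  -16.6] [22.8 18. ]
held centre [ 2.   2.7 -6. ]
stand_top 0.94 [383.2, 123.3] [506.7 127.3  81. ]
stand 0.72 [376.5, 126.5] [508.1 128.4  36. ]
side [306.2, 251.1] [506.5 125.9  81. ]
tri [506.9 127.4  80.4]
```

View pics/w4.png

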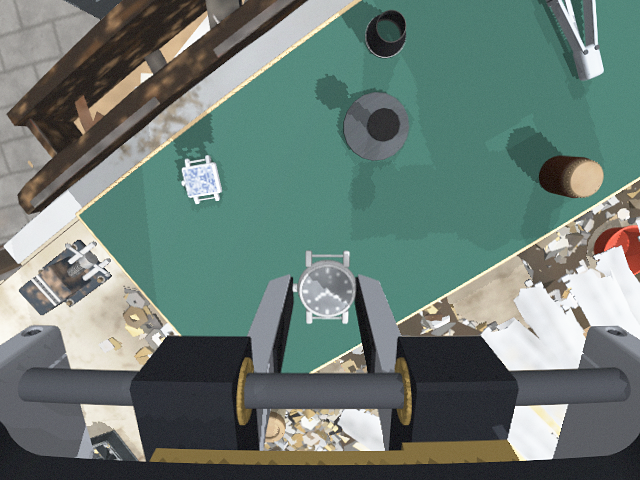

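The stand's pad is at (383,125), and both cameras put it at about (507,127.5,81). The square watch is at (201,180), and the loupe and jar are undisturbed. Moving over the pad and lowering to just above it.

send_rows(xyz=[[0.15,0.07,0],[0.3,0.14,0],[0.359,0.166,0.08],[0.359,0.166,0.2],[0.359,0.166,0.29],[0.359,0.166,0.305],[0.359,0.166,0.305],[0.359,0.166,0.305]], turn=[[0,0,0],[0,0,0],[0,0,0],[0,0,0],[0,0,0],[0,0,0],[0,0,0],[0,0,0]], jaw=[30,30,30,30,30,30,30,30])

```text
time_s: 8.85
ee_pos: [508.2, 124.1, 93.4]
ee_rot: [3.14, 0.001, 2.55]
ft_force: [-0.7, -0.1, -0.7]
width: 34.8
grasp_force: 12.0
```

Run:
```python
from h import *
s=sensors.get_state(); A=Rm(s['ee_rot']); p=s['ee_pos']; print(p,s['ft_force'])
est=p+A@np.array([1.6,2.0,0]); print('expected watch',est)
sd=get_image('side'); sc=get_image('scene')
for n in ['watch','stand_top']:
    o=[]
    for im in (sd,sc):
        r=spot_point(im,n)
        if r: print(n,r[0]['score'],r[0]['xy'],'pred',proj(im,[est[0],est[1],p[2]-3.7] if n=='watch' else [507,127.5,81])); o.append((im,r[0]['xy']))
    if len(o)>1: print(tri(o))
c=sd['color'][200:300,240:380]; cv2.imwrite('pics/s5.png',cv2.resize(c[:,:,::-1],None,fx=5,fy=5,interpolation=2))
```

```text
[508.15237832 124.09713093  93.4326625 ] [-0.67081265 -0.14720835 -0.74159448]
expected watch [507.93839664 126.64942631  93.43304751]
watch 0.51 [306.9, 244.6] pred [306.7083564  246.12801371]
watch 0.42 [314.3, 271.3] pred [311.87568965 268.33777278]
[501.01742094 111.24062413  97.5643801 ]
stand_top 0.92 [307.1, 249.9] pred [306.14555631 250.72390523]
stand_top 0.83 [309.0, 271.6] pred [311.25732212 272.40960684]
[511.32898987 137.08151911  76.97446605]
```

View pics/s5.png

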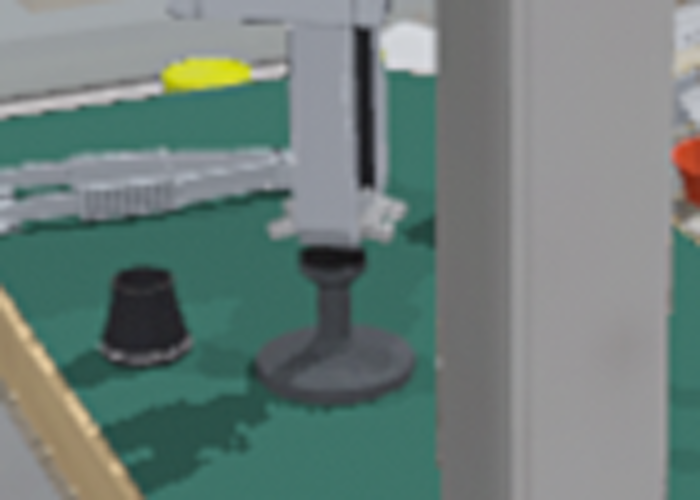

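The side view shows the watch centred over the pad to about 1 mm (lugs at 265–408, pad at 300–365). I'll shift 1.2 mm and lower it.

send_rows(xyz=[[0.005,0.001,0.015],[0.005,0.001,0.025],[0.005,0.001,0.031],[0.005,0.001,0.034],[0.005,0.001,0.036],[0.005,0.001,0.036]], turn=[[0,0,0],[0,0,0],[0,0,0],[0,0,0],[0,0,0],[0,0,0]], jaw=[30,30,30,30,30,30])

```text
time_s: 9.75
ee_pos: [506.6, 125.0, 84.2]
ee_rot: [3.142, 0.0, 2.551]
ft_force: [-6.0, -2.3, 14.9]
width: 34.7
grasp_force: 12.0
```

send_rows(xyz=[[0,0,-0.002],[0,0,-0.003],[0,0,-0.003],[0,0,-0.003],[0,0,-0.003],[0,0,-0.003],[0,0,-0.003],[0,0,-0.003]], turn=[[0,0,0],[0,0,0],[0,0,0],[0,0,0],[0,0,0],[0,0,0],[0,0,0],[0,0,0]], jaw=[30,30,38,40,44,50,56,60])

```text
time_s: 10.55
ee_pos: [506.6, 125.1, 83.9]
ee_rot: [-3.142, -0.0, 2.551]
ft_force: [-0.6, -0.1, -1.0]
width: 55.3
grasp_force: 0.0
```

send_rows(xyz=[[0,0,-0.04],[0,0,-0.12],[0,0,-0.24],[0,0,-0.36],[-0.1,-0.1,-0.44],[-0.15,-0.15,-0.44],[-0.15,-0.15,-0.44]], turn=[[0,0,0],[0,0,0],[0,0,0],[0,0,0],[0,0,0],[0,0,0],[0,0,0]], jaw=[60,60,60,60,60,60,60])

```text
time_s: 11.25
ee_pos: [517.3, 71.5, 195.2]
ee_rot: [3.141, 0.001, 2.549]
ft_force: [-0.9, 1.2, -0.6]
width: 56.2
grasp_force: 0.0
```

Run:
```python
from h import *
np.set_printoptions(precision=1,suppress=True)
s=sensors.get_state(); print(s['time_s'],s['ee_pos'],s['ee_rot'])
im=get_image('wrist'); save(im,'w6.png')
for n,z in [('watch',81),('stand_top',81),('stand',36)]:
  for r in spot_point(im,n)[:1]: print(n,r['score'],r['xy'],onplane(im,r['xy'],z))
r=silhouettes(im,'watch')[0]
c,_=cv2.findContours(r['pixels'].astype(np.uint8),0,2); c=max(c,key=cv2.contourArea)[:,0,:]
print('sil',r['score'],cv2.minAreaRect(np.array([onplane(im,q,90)[:2] for q in c],np.float32)))
r=silhouettes(im,'stand')[0]
c,_=cv2.findContours(r['pixels'].astype(np.uint8),0,2); c=max(c,key=cv2.contourArea)
w=np.array([onplane(im,q,38)[:2] for q in cv2.convexHull(c)[:,0,:]],np.float32)
print('stand foot',cv2.minEnclosingCircle(w))
cv2.imwrite('pics/w6c.png',cv2.resize(im['color'][100:340,160:480,::-1],None,fx=2.4,fy=2.4))
```

```text
11.25 [517.3  71.5 195.2] [3.1 0.  2.5]
watch 0.66 [369.5, 190.9] [507.3 125.9  81. ]
stand 0.79 [366.8, 184.2] [508.9 128.6  36. ]
sil 0.79 ((505.0339050292969, 126.08062744140625), (35.75511932373047, 42.19081497192383), 56.18682861328125)
stand foot ((506.25677490234375, 127.54057312011719), 28.952451705932617)
```

View pics/w6c.png

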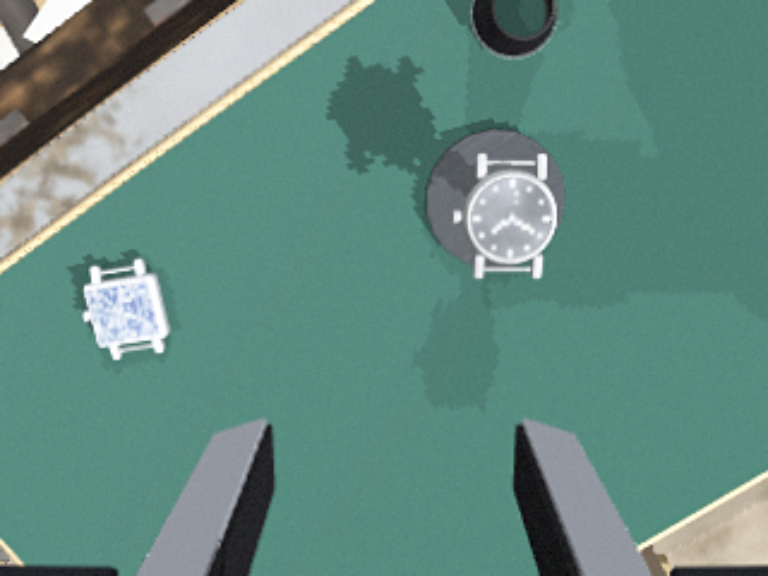

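The round watch sits flat and dial up on the stand. The dial is at crop (513,217), over the foot, and the measured centre is within about 1 mm. Moving to the tweezers.

send_rows(xyz=[[0.655,0.748,0],[0.655,0.748,0],[0.655,0.748,0],[0.655,0.748,0],[0.655,0.748,0],[0.655,0.748,0],[0.655,0.748,0],[0.655,0.748,0]], turn=[[0,0,-0.19],[0,0,-0.19],[0,0,-0.19],[0,0,-0.19],[0,0,-0.19],[0,0,-0.19],[0,0,-0.19],[0,0,-0.19]], jaw=[60,60,60,60,60,60,60,60])

```text
time_s: 12.35
ee_pos: [485.0, 318.9, 193.8]
ee_rot: [-3.141, -0.0, -3.136]
ft_force: [0.3, 0.1, -0.1]
width: 56.2
grasp_force: 0.0
```

```bash
cat > l4.py <<'E'
from h import *
import sys
np.set_printoptions(precision=1,suppress=True)
s=sensors.get_state(); print(s['time_s'],s['ee_pos'],s['ee_rot'])
im=get_image('wrist'); save(im,sys.argv[1])
z0=float(sys.argv[2]) if len(sys.argv)>2 else 36.
P={}
for n,z in [('tweezers',0),('grip_mid',7),('gauge_plate',2),('tips_mid',7),('tip_left',7),('tip_right',7)]:
  for r in spot_point(im,n)[:1]: P[n]=onplane(im,r['xy'],z0+z); print(n,round(r['score'],2),np.array(r['xy']),P[n])
def yaw(v): return np.degrees(np.arctan2(v[1],v[0]))
if 'tips_mid' in P:
  for k in ('tweezers','grip_mid'):
    if k in P: print(k,'->tips yaw',yaw(P['tips_mid']-P[k]))
r=silhouettes(im,'tweezers')[0]; m=r['pixels'].astype(np.uint8)
c,_=cv2.findContours(m,0,2); c=np.vstack(c)
print('sil',r['score'],cv2.minAreaRect(np.array([onplane(im,q,z0+10)[:2] for q in c[:,0,:]],np.float32)))
E
python3 l4.py w7.png
```

```text
12.35 [485.  318.9 193.8] [-3.1 -0.  -3.1]
tweezers 0.79 [321.3 223.2] [484.9 316.3  36. ]
grip_mid 0.81 [321.5 228.4] [488.5 316.6  43. ]
gauge_plate 0.67 [330.9 174.8] [436.6 325.4  38. ]
tips_mid 0.83 [336.2 159.4] [421.9 330.1  43. ]
tip_left 0.59 [314.5 155. ] [417.9 309.8  43. ]
tip_right 0.95 [353.7 165.5] [427.4 346.6  43. ]
tweezers ->tips yaw 167.65367613579028
grip_mid ->tips yaw 168.51835589773415
sil 0.72 ((499.2151794433594, 319.3069152832031), (44.62664794921875, 149.658203125), 84.39815521240234)
```

View pics/w7.png

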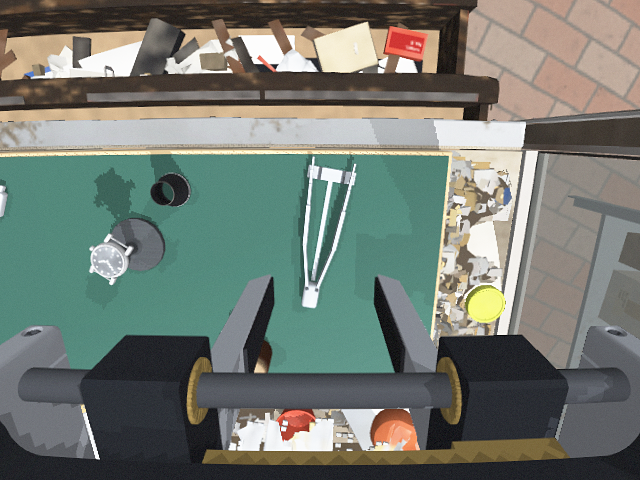

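The tweezers show tips at (313,157) and (354,163), the gauge plate at (331,175), and the bridge end at (310,303). That gives an axis yaw of about 168° and the grip midpoint near (487,317). Lowering and aligning.

send_rows(xyz=[[-0.008,-0.008,0.315],[-0.008,-0.008,0.315],[-0.008,-0.008,0.315],[-0.008,-0.008,0.315]], turn=[[0,0,0.065],[0,0,0.065],[0,0,0.065],[0,0,0.065]], jaw=[60,60,60,60])

```text
time_s: 13.15
ee_pos: [487.3, 317.7, 116.2]
ee_rot: [3.141, 0.0, 2.945]
ft_force: [0.6, 0.1, 1.3]
width: 56.6
grasp_force: 0.0
```

```bash
python3 l4.py w8.png
```

```text
13.15 [487.3 317.7 116.2] [3.1 0.  2.9]
tweezers 0.61 [323.2 244.2] [485.9 317.7  36. ]
grip_mid 0.65 [324.9 247.5] [486.6 318.9  43. ]
gauge_plate 0.91 [320.  179.9] [436.  325.2  38. ]
tips_mid 0.88 [321.2 158.7] [420.9 329.2  43. ]
tip_left 0.76 [296.3 160.6] [418.7 311.5  43. ]
tip_right 0.95 [345.9 163.6] [427.7 345.9  43. ]
tweezers ->tips yaw 169.9282628145583
grip_mid ->tips yaw 171.04817443880196Traceback (most recent call last):
  File "l4.py", line 14, in <module>
    r=silhouettes(im,'tweezers')[0]; m=r['pixels'].astype(np.uint8)
      ~~~~~~~~~~~~~~~~~~~~~~~~~~^^^
IndexError: list index out of range
```

View pics/w8.png

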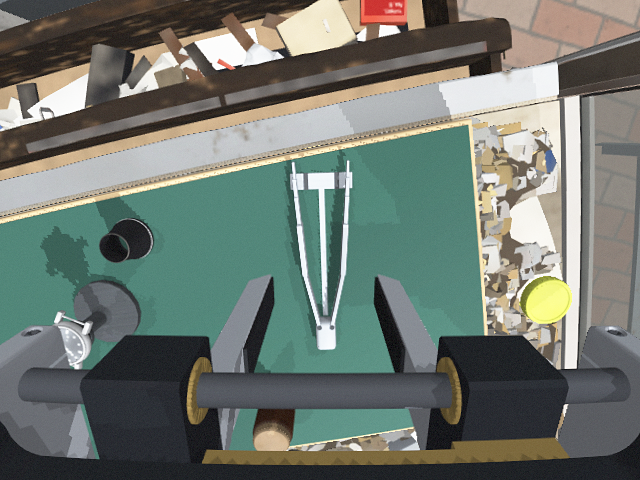

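The tweezers lie centred between the fingers: tips at (293,160) and (348,160), bridge at (326,338), finger tips at 272 and 375. I'll correct 1.5° and 1 mm, descend and close to about 30 mm.

send_rows(xyz=[[0.005,0,0.12],[0.005,0,0.22],[0.005,0,0.28],[0.005,0,0.305],[0.005,0,0.313],[0.005,0,0.313],[0.005,0,0.313],[0.005,0,0.313],[0.005,0,0.313],[0.005,0,0.313],[0.005,0,0.313],[0.005,0,0.313]], turn=[[0,0,-0.009],[0,0,-0.009],[0,0,-0.009],[0,0,-0.009],[0,0,-0.009],[0,0,-0.009],[0,0,-0.009],[0,0,-0.009],[0,0,-0.009],[0,0,-0.009],[0,0,-0.009],[0,0,-0.009]], jaw=[60,60,60,60,60,50,44,40,37,34,32,32], force=20)

```text
time_s: 14.75
ee_pos: [485.8, 318.0, 37.5]
ee_rot: [3.141, 0.0, 2.972]
ft_force: [-2.2, -1.0, 5.7]
width: 30.3
grasp_force: 5.8
```

send_rows(xyz=[[0,0,0],[0,0,0],[0,0,0],[0,0,0]], turn=[[0,0,0],[0,0,0],[0,0,0],[0,0,0]], jaw=[31,30,30,30])

```text
time_s: 15.15
ee_pos: [485.8, 318.0, 37.5]
ee_rot: [3.141, 0.0, 2.972]
ft_force: [-2.7, -0.5, 6.8]
width: 28.1
grasp_force: 6.6
```

```bash
sed -i 's/^r=silhouettes.*/import sys; sys.exit()/' l4.py; python3 l4.py w9.png; python3 -c "
from h import *
s=sensors.get_state();print(s['width'],s['grasp_force'],s['ft_force'])"
```

```text
15.15 [485.8 318.   37.5] [3.1 0.  3. ]
tweezers 0.8 [322.1 286.5] [485.6 317.1  36. ]
grip_mid 0.93 [323.4 295.8] [488.2 317.4  43. ]
gauge_plate 0.83 [322.3 200.5] [436.7 325.7  38. ]
tip_left 0.73 [300.3 173.1] [420.5 317.4  43. ]
tip_right 0.69 [348.1 174.5] [425.2 340.8  43. ]
28.121667956242835 6.669593900442123 [-3.72734895 -0.05755633  6.63086889]
```

send_rows(xyz=[[0,0,-0.02],[0,0,-0.06],[0,0,-0.12],[0,0,-0.2],[0,0,-0.3],[0,0,-0.4],[0,0,-0.5],[0,0,-0.5],[0,0,-0.5]], turn=[[0,0,0],[0,0,0],[0,0,0],[0,0,0],[0,0,0],[0,0,0],[0,0,0],[0,0,0],[0,0,0]], jaw=[30,30,30,30,30,30,30,30,30])

```text
time_s: 16.4
ee_pos: [485.8, 317.8, 162.5]
ee_rot: [3.141, 0.001, 2.972]
ft_force: [-0.2, -0.1, -0.0]
width: 28.3
grasp_force: 5.5
```

```bash
cat > l5.py <<'E'
from h import *
import sys
np.set_printoptions(precision=2,suppress=True)
s=sensors.get_state(); p=s['ee_pos']; A=Rm(s['ee_rot']); print(s['time_s'],p,s['ee_rot'],s['width'],s['grasp_force'],s['ft_force'])
im=get_image('wrist'); save(im,sys.argv[1]); z0=p[2]-1.5
for n,z in [('tweezers',0),('grip_mid',7),('gauge_plate',2),('tips_mid',7),('tip_left',7),('tip_right',7)]:
  for r in spot_point(im,n)[:1]: print(n,round(r['score'],2),np.array(r['xy']),A.T@(onplane(im,r['xy'],z0+z)-p))
E
python3 l5.py w10.png
```

```text
16.4 [485.79 317.78 162.47] [3.14 0.   2.97] 28.286137369954446 5.473014414310455 [-0.19 -0.14 -0.02]
tweezers 0.83 [321.3 286.3] [ 0.14 -1.28  1.5 ]
grip_mid 0.87 [325.1 292.6] [-0.56  0.86 -5.5 ]
gauge_plate 0.74 [322.4 198.1] [50.93 -0.56 -0.54]
tip_left 0.72 [300.7 172.2] [ 64.76 -11.34  -5.56]
tip_right 0.92 [347.6 176.7] [62.52 12.08 -5.54]
```

Lifted cleanly, still aligned. Carrying it smoothly to place the tips over the watch, at a safe height first.

send_rows(xyz=[[-0.02,-0.03,0],[-0.06,-0.09,0],[-0.11,-0.17,0],[-0.16,-0.25,0],[-0.21,-0.33,0],[-0.26,-0.41,0],[-0.31,-0.49,0],[-0.36,-0.57,0],[-0.41,-0.65,0],[-0.45,-0.71,0],[-0.468,-0.737,0],[-0.468,-0.737,0]], turn=[[0,0,0],[0,0,0],[0,0,0],[0,0,0],[0,0,0],[0,0,0],[0,0,0],[0,0,0],[0,0,0],[0,0,0],[0,0,0],[0,0,0]], jaw=[30,30,30,30,30,30,30,30,30,30,30,30])

```text
time_s: 17.95
ee_pos: [570.2, 115.5, 161.8]
ee_rot: [-3.142, -0.0, 2.97]
ft_force: [0.2, 0.4, -0.1]
width: 28.1
grasp_force: 5.5
```

send_rows(xyz=[[0,0,0.02],[0,0,0.06],[0,0,0.1],[0,0,0.13],[0,0,0.14],[0,0,0.14],[0,0,0.14]], turn=[[0,0,0],[0,0,0],[0,0,0],[0,0,0],[0,0,0],[0,0,0],[0,0,0]], jaw=[30,29.5,29,28.7,28.7,28.7,28.7])

```text
time_s: 18.65
ee_pos: [570.1, 116.5, 127.2]
ee_rot: [3.141, 0.0, 2.972]
ft_force: [-0.1, 0.5, -1.9]
width: 26.9
grasp_force: 6.2
```

```bash
cat >> l5.py <<'E'
for r in spot_point(im,'watch')[:1]: print('watch',r['score'],r['xy'],onplane(im,r['xy'],81),A.T@(onplane(im,r['xy'],81)-p))
obs={}
for c in ('side','scene'):
    m=get_image(c); save(m,c+sys.argv[1])
    for n in ('tips_mid','grip_mid','gauge_plate','watch','stand_top'):
        for r in spot_point(m,n)[:1]:
            q=p+A@np.array({'tips_mid':[64.5,0,-5.5],'grip_mid':[0,0,-5.5],'gauge_plate':[50,0,-.5]}.get(n,[0,0,0]))
            if n in('watch','stand_top'): q=np.array([506.5,127.5,81])
            print(c,n,round(r['score'],2),np.array(r['xy']),'pred',proj(m,q))
E
python3 l5.py w11.png
```

```text
18.65 [570.11 116.47 127.21] [3.14 0.   2.97] 26.891657795972897 6.2101902812719345 [-0.09  0.53 -1.87]
tweezers 0.67 [325.5 283. ] [2.19 1.12 1.5 ]
grip_mid 0.88 [325.1 295.8] [-2.45  0.87 -5.5 ]
gauge_plate 0.92 [322.5 199.9] [50.01 -0.5  -0.52]
tip_left 0.67 [303.4 174.6] [ 63.59 -10.    -5.53]
tip_right 0.6 [347.3 175. ] [63.39 11.92 -5.53]
watch 0.62 [320.2, 166.3] [506.65 125.19  81.  ] [64.04 -2.13 46.18]
side tips_mid 0.81 [305.2 223.1] pred [305.18 222.6 ]
side grip_mid 0.27 [315.6 226.7] pred [342.11 219.33]
side gauge_plate 0.91 [315.5 229.8] pred [313.63 224.63]
side watch 0.7 [305.5 250.8] pred [305.87 250.77]
side stand_top 0.56 [307.  250.4] pred [305.87 250.77]
scene tips_mid 0.85 [311.3 250.3] pred [310.42 247.98]
scene grip_mid 0.66 [340.9 236.9] pred [341.54 235.94]
scene gauge_plate 0.59 [355.9 350.2] pred [317.62 247.64]
scene watch 0.56 [311.2 277.8] pred [311.05 272.53]
scene stand_top 0.86 [311.9 272.8] pred [311.05 272.53]
```

Run:
```python
from h import *
w=[];im=None
for i in range(6):
    im=get_image('wrist'); s=sensors.get_state(); w.append(s['width'])
    if i==0: acc=im['color'].astype(float)
    else: acc+=im['color']
acc=(acc/6).astype(np.uint8); print(np.mean(w),np.std(w))
d=[]
A=Rm(s['ee_rot']);p=s['ee_pos']
L=spot_point(im,'tip_left');Rr=spot_point(im,'tip_right')
if L and Rr: print(L[0]['xy'],Rr[0]['xy'])
a=cv2.resize(acc[155:225,285:365,::-1],(480,420),interpolation=cv2.INTER_CUBIC)
b=cv2.resize(cv2.imread('pics/sidew11.png')[195:265,275:365],(320,249),interpolation=cv2.INTER_CUBIC)
o=np.zeros((420,800,3),np.uint8); o[:,:480]=a; o[:249,480:]=b; cv2.imwrite('pics/m.png',o)
# plate: predicted line pixel columns at plate height, leg column at x=50
for y in (-11.4,0,11.4):
    q=proj(im,p+A@np.array([50,y,-.5])); print(y,q,(q-[285,155])*6)
```

```text
27.235376089460527 0.13655815791822298
[299.8, 172.2] [348.0, 174.4]
-11.4 [301.70518412 199.91849515] [100.2311047 269.5109709]
0 [323.47705945 199.89580568] [230.86235668 269.37483407]
11.4 [345.25042007 199.89051947] [361.50252042 269.34311681]
```

View pics/m.png

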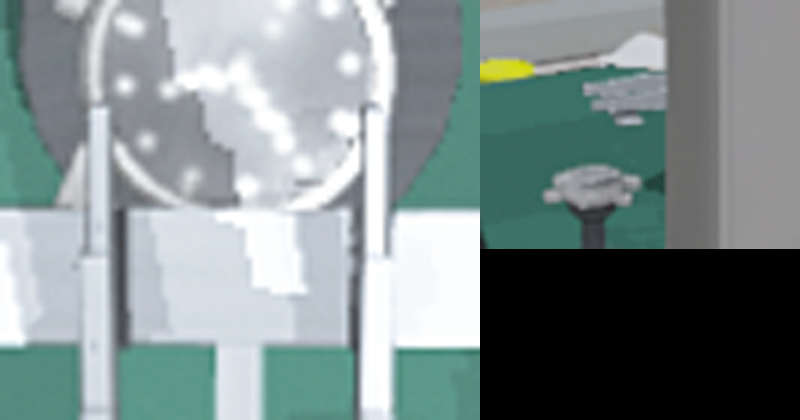

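Run:
```python
from h import *
np.set_printoptions(precision=2,suppress=True)
im=get_image('wrist'); s=sensors.get_state(); A=Rm(s['ee_rot']);p=s['ee_pos']
f=lambda c,r,z:A.T@(onplane(im,(285+(c-2.5)/6,155+(r-2.5)/6),p[2]-1.5+z)-p)
for z in (7,9,11,14):
    print(z,'tip inner',f(108,110,z),f(364,110,z),'gap',f(364,110,z)[1]-f(108,110,z)[1],'leg ctr sep',f(375,275,z)[1]-f(98,275,z)[1])
print('plate x edges',f(239,207,1),f(239,345,1),'stem mid',f(239,370,1))
print('inner wall bottoms',f(128,320,1),f(349,320,1))
print('watch centre',f(240,60,10-35),s['width'])
```

```text
7 tip inner [ 64.42 -10.39  -5.5 ] [64.4  10.89 -5.5 ] gap 21.286438274388402 leg ctr sep 23.514075468638275
9 tip inner [ 64.59 -10.27  -7.5 ] [64.58 10.77 -7.5 ] gap 21.043044637834704 leg ctr sep 23.245210557339526
11 tip inner [ 64.77 -10.15  -9.5 ] [64.76 10.65 -9.5 ] gap 20.799651001280992 leg ctr sep 22.976345646040762
14 tip inner [ 65.04  -9.97 -12.5 ] [ 65.02  10.47 -12.5 ] gap 20.434560546450445 leg ctr sep 22.573048279092575
plate x edges [55.52  0.51  0.5 ] [43.3   0.51  0.5 ] stem mid [41.04  0.51  0.5 ]
inner wall bottoms [45.55 -9.29  0.5 ] [45.54 10.22  0.5 ]
watch centre [66.4   0.65 26.5 ] 26.82563371800004
```

Vision puts the tip gap at 20.4–21 mm and the leg separation at the plate at 22.6–23.0 mm (wanted 22.8). The tips are over the watch centre. I'll squeeze slightly more, then check level from the scene camera.

send_rows(xyz=[[0,0,0],[0,0,0],[0,0,0],[0,0,0]], turn=[[0,0,0],[0,0,0],[0,0,0],[0,0,0]], jaw=[28.5,28.5,28.5,28.5])

```text
time_s: 20.5
ee_pos: [570.0, 116.4, 127.0]
ee_rot: [-3.142, 0.0, 2.972]
ft_force: [-0.4, -1.5, -1.5]
width: 26.8
grasp_force: 6.4
```

```bash
cat > lev.py <<'E'
from h import *
np.set_printoptions(precision=2,suppress=True)
s=sensors.get_state(); p=s['ee_pos']; A=Rm(s['ee_rot']); T0=A@np.diag([1,-1,-1.])
pts=[(x,q*y,z) for x,y in [(65,11.5),(20,13.5),(-20,13.5),(-65,8),(-87,7)] for q in(1,-1) for z in (0,14)]
pts+=[(x,q*23,z) for x in(44,56) for q in(1,-1) for z in(0,1.5)]; pts=np.array(pts,float)
from scipy.optimize import minimize
w=[]
for k in range(4):
    im=get_image('scene'); w.append(sensors.get_state()['width'])
    r=silhouettes(im,'tweezers')
    if not r: print('none'); continue
    m=r[0]['pixels'].astype(np.uint8); c,_=cv2.findContours(m,0,2); h=cv2.convexHull(np.vstack(c))
    M=np.zeros((480*4,640*4),np.uint8); cv2.fillConvexPoly(M,h*4+2,1)
    def iou(pd,dx,dy):
        Rp=T0@R.from_euler('y',-pd,degrees=True).as_matrix(); o=p+T0@np.array([0,0,-1.5+7])
        P=np.array([proj(im,o+Rp@(q-[0,0,7])) for q in pts])+[dx,dy]
        N=np.zeros_like(M); cv2.fillConvexPoly(N,cv2.convexHull((P*4+2).astype(np.int32)),1)
        return (M&N).sum()/(M|N).sum()
    print(r[0]['score'],m.sum(),[(pd,)+tuple(np.round(max((iou(pd,dx,dy),dx,dy) for dx in (-2,-1,0,1,2) for dy in (-2,-1,0,1,2,3)),3)) for pd in (-6,-4,-2,0,2,4,6)])
    im2=get_image('wrist'); w.append(sensors.get_state()['width']); o=[]
    for n in('tip_left','tip_right'):
        a=spot_point(im2,n); o.append((A.T@(onplane(im2,a[0]['xy'],p[2]+5.5)-p))[1] if a else np.nan)
    print('gap',o[1]-o[0])
print('w',np.array(w),np.mean(w),sensors.get_state()['grasp_force'])
E
python3 lev.py
```

```text
0.82 692 [(-6, np.float64(0.711), np.float64(2.0), np.float64(0.0)), (-4, np.float64(0.762), np.float64(2.0), np.float64(0.0)), (-2, np.float64(0.798), np.float64(1.0), np.float64(1.0)), (0, np.float64(0.82), np.float64(0.0), np.float64(1.0)), (2, np.float64(0.83), np.float64(0.0), np.float64(1.0)), (4, np.float64(0.831), np.float64(1.0), np.float64(0.0)), (6, np.float64(0.79), np.float64(0.0), np.float64(0.0))]
gap 19.58102137412149
0.93 723 [(-6, np.float64(0.717), np.float64(2.0), np.float64(0.0)), (-4, np.float64(0.772), np.float64(2.0), np.float64(0.0)), (-2, np.float64(0.821), np.float64(1.0), np.float64(1.0)), (0, np.float64(0.847), np.float64(0.0), np.float64(1.0)), (2, np.float64(0.857), np.float64(0.0), np.float64(1.0)), (4, np.float64(0.85), np.float64(1.0), np.float64(0.0)), (6, np.float64(0.809), np.float64(1.0), np.float64(0.0))]
gap 20.75403294339126
none
0.89 681 [(-6, np.float64(0.727), np.float64(2.0), np.float64(0.0)), (-4, np.float64(0.773), np.float64(1.0), np.float64(1.0)), (-2, np.float64(0.801), np.float64(1.0), np.float64(1.0)), (0, np.float64(0.821), np.float64(1.0), np.float64(0.0)), (2, np.float64(0.831), np.float64(0.0), np.float64(1.0)), (4, np.float64(0.818), np.float64(1.0), np.float64(0.0)), (6, np.float64(0.777), np.float64(1.0), np.float64(0.0))]
gap 21.57660296579064
w [27.08 26.8  26.85 26.92 26.77 26.99 26.98] 26.91351244007828 6.368852332234383
```

Width is 26.9 mm, which means a gap of about 20 mm. The tweezers are level within measurement error, the tips are about 4 cm over the watch, and nothing is touching. Handing in.

```bash
python3 -c "
from h import *
s=sensors.get_state();print(s['time_s'],s['width'],s['ft_force']);print(job.close_job())"
```

```text
21.35 27.15895408700247 [-4.48421891e-01  6.18952158e-04 -7.59139494e-01]
the job is handed in; nothing more can be done
None
```

I handed the job in at 21 s: the round watch sits centred on the stand pad to about 1 mm. The tweezers are held roughly level (about 2° by the camera), tips about 20 mm apart (27 mm grip width; camera readings averaged 20.6) and about 4 cm over the middle of the watch.

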